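# Set the guarded push-to-turn selector of a stimulator

## Task

Set the stimulator to its calibration range: slide the clear guard open by its orange fin, reach into the well, push the selector knob in and, keeping it in, turn it clockwise from the white dot to the green dot (never on to the red one), then let it spring back up locked there. Be gentle: feel for the knob's bottom stop without ramming it, do not turn it by force while it is locked, and do not lean on the case. Finally slide the guard fully closed again, let go, and leave everything else on the desk as it is.

Things in the scene. Friction and masses are not known exactly. Their poses are not given: they have to be found in the camera images.
- console: The stimulator: desktop box, pale shell, blue side cheeks, dark level top panel, fixed to the desk. 236 mm deep (x), 344 wide (y), panel 108 mm above the desk (cheeks 2 mm higher). Origin: centre of underside; x points away from its socket front, y to its left, z up. It must never bear over 14 N: tool leaning on it, knob rammed on its stop (beyond the knob's spring) or turned against its lock.
- well (a point): Centre of the mouth of the round selector well, level with the panel; console axes. The well is 84 mm across, 62 mm deep to a flat floor, walls upright. On its axis stands the black knob: a bar grip 14 mm thick, 44 long, 30 tall, top 6 mm below the mouth when out; under it a 14 mm shaft. Only a partly opened gripper fits in. Two rails 9 mm high run along y, 62 mm either side.
- knob_out (a point): Where the centre of the knob's top is when out: on the well's axis, 6 mm below the mouth; fixed, console axes. Out, the knob is locked. Pushed straight in against a spring (6 N at first, 9 N far in) it meets a rubber stop (17 N/mm), 4 to 15 mm in: it differs each time, unmeasured. It turns only while within 1.3 mm of the stop: push slowly until the stop is felt, 11 to 15 N in all, and keep that.
- green_dot (a point): Centre of the green dot on the panel, 50 mm from the well's axis; console axes. Four dots 11 mm across lie on the far side of the well at 54 (white), 18 (yellow), -18 (green) and -54 (red) degrees from console x towards y. A white line on the knob's bar is its pointer. Let up within 5 degrees of a dot's direction, the knob springs out and locks there.
- dial (a joint): Angle of the selector knob, rad, growing clockwise seen from above. 0: pointer at the white dot, as at the start (within 0.05); 0.63 yellow, 1.26 green (wanted), 1.88 red (forbidden). The bar points along console angle 54 degrees minus this. Free when pushed in: turning takes under 0.1 N m.
- fin (a point): Centre of the orange upright fin on the sliding guard: 12 mm thick along console y, 46 mm along x, 22 mm tall, standing on a clear plate (114 mm in x, 108 in y) that lies just over the panel, its top 6 mm above it. The fin is 42 mm from the plate's centre, near its +y edge. Console axes.
- guard (a joint): How far the guard has slid towards console +y, m. 0: shut over the well; 0.110: fully open, clear of the well. It stays where it is left and slides with some 3 N. It may start a little ajar.
- mouse: Black computer mouse, 110 x 60 x 33 mm. Bystander. Origin: centre of the underside.
- gel_jar: White jar with blue lid, 72 mm across, 75 mm tall. Bystander. Origin: centre of the underside.
- headbox: Small white electrode box, 75 x 105 x 26 mm. Bystander. Origin: centre of the underside.
- alcohol: Clear bottle with red cap, 52 mm across, 130 mm tall. Bystander. Origin: centre of the underside.
- tape_roll: White roll of tape lying flat, 90 mm across, 19 mm high. Bystander. Origin: centre of the underside.
- trigger_plug: Grey plug, 55 x 22 x 14 mm. Bystander. Origin: centre of the underside.
- holder_red: Red electrode ring, 24 mm across, 10 mm high, lying on the console's panel near its left (+y) end, beside the rails. Bystander. Origin: centre of the underside.

How it is judged:
By the outcome, as a careful person would: the job done as asked, in the order asked, and still so for the second after the job is handed in, with the robot touching nothing.
It also fails if it takes over 72 s, if anything falls off the work surface, if the arm or the gripper's body presses on something with over 40 N, if the wrist force passes 120 N, or if a joint passes its speed limit or range.

## Robot

A 6-joint arm with a two-finger parallel gripper is mounted at the origin on the work surface. World frame = base frame: x ahead of the robot, y to its left, z up, the work surface at z = 0. Lengths are in m, angles in rad, forces in N, time in s.
With the tool pointing down it reaches from about 0.25 to 0.725 m from the base axis. Payload 4 kg.
Tool frame: the origin (TCP) lies midway between the tips of the shut fingers; the grasp point (between the pads) lies 19 mm behind it; z points along the fingers, y is the line along which they close (so a half turn about z gives the same grasp; the last joint's range is limited). The gripper opens to 85 mm and grips with 20 to 120 N. Pads are 22 mm wide; open, the fingers measure 114 mm over their backs; the gripper's body (76 mm by 85 mm) begins 54 mm behind the grasp point. The pads swing forward as they close: fully open they stand 13 mm farther back than shut.
Start: joints at [-1.217, 0.241, 0.005, 1.335, 0, 1.571], TCP at [0.173, -0.469, 0.231] pointing down, gripper open.
Joint ranges: [-2.72, 2.72], [-1.05, 1.87], [-1.09, 1.28], [-1.99, 2.15], [-1.42, 1.44], [-3.14, 3.14]. Speed limits (rad/s): [2.79, 2.79, 3.14, 3.14, 3.14, 3.14].

## Interface

Orientations are given as a unit quaternion [x, y, z, w].
In Python, from workcell import monitor, vision, job gives the robot as it stands.
- The arm moves only by the tool move_arm, never from a script. Its argument "moves" is a list that holds one entry, the list of rows, each a list of 5 numbers: the shift along the world's x, y, z in m, then the turn about the world's z in degrees, then the opening in per cent of the stroke, from 0 (shut) to 100 (fully open). In form: [[[x, y, z, turn, gripper], ...]]. A call has 1 to 5 rows; each row is the pose to reach, as a shift and turn from the pose commanded when the call began; what a row does not reach only later rows make up. A row lasts 1/8 s, in which the tool goes at most 62.5 mm and 10.7 degrees, less where a joint would pass 70% of its speed; a pose out of reach is approached as far as the arm can. A call with a gripper value outside its range is refused whole. The fingers move at their own pace and stop on an object; the grip force is fixed at half the most. Time passes only in rows, so rows that repeat a pose let the fingers close. It gives the time, the measured TCP pose, the force, the opening and the grip force at its end, in the units of the state.
- monitor.get_obs(): the state, without advancing time (a new reading comes with each control period).
- vision.camera(name): name is "scene" or "top"; returns a dict with "color" (480x640x3 uint8, red, green, blue), "camera_matrix" (3x3 intrinsics, pixels), "eye" and "attitude" of the camera in the world. Camera axes: x right, y up, looking along -z (the intrinsics and any distortion apply to the point x, -y, -z); pixel columns grow to the right and rows downward; lengths in m; the calibration is good to about 2 mm. A picture is of the moment at which its call begins. There is no depth.
- job.job_done(): hands the job in; it is judged then, once.
The state is a dict: "clock": time; "joint_pos": joint angles; "joint_vel": joint speeds; "tau": joint torques, N m; "eef_pos": TCP position; "tool_rot": TCP orientation; "ft_force": force on the tool from outside, world axes, zero at the start; "ft_torque": the same for the moment, N m; "grip_width": finger opening in m; "grasp_force": force on a finger pad.
Only numpy, scipy, OpenCV 4.12 (cv2) and the standard library are available. Lean on these libraries where they do the work, as an engineer would, in place of code of your own. Each camera call takes 0.05 s, during which the arm holds its last target. There are 200 camera calls.

## Working session

There is one attempt and no reset: what is moved stays moved. The work goes in short steps, Python scripts to look and compute and a tool call to move; the robot and the scene stay as the last step left them, time stands still between calls to the robot, and variables do not carry over. Pictures are saved under pics/ and viewed, at most 10 in all, crops included, and the job is handed in when it is done.

Besides the shell and the picture viewer there is one more tool, called after "Call:" by a JSON object that holds its "op" and its "data", one argument or row to a line. move_arm: Moves the arm, as the interface text tells. Its arguments: {"type":"object","properties":{"moves":{"type":"array","items":{"type":"array","items":{"type":"array","items":{"type":"number"}}}}},"required":["moves"]}

```bash
mkdir -p pics; ls
python3 - <<'E'
from workcell import monitor, vision, job
import cv2, pickle
o=monitor.get_obs(); print(o)
for n in("scene","top"):
    c=vision.camera(n); print(n,c["camera_matrix"],c["eye"],c["attitude"],[k for k in c])
    cv2.imwrite(f"pics/{n}0.png",c["color"][:,:,::-1]); pickle.dump(c,open(f"{n}0.pkl","wb"))
E
```

```text
pics
{'clock': 0.0, 'joint_pos': array([-1.21698535e+00,  2.41429150e-01,  3.70983277e-03,  1.33520127e+00,
       -1.76341063e-05,  1.57081375e+00]), 'joint_vel': array([-1.16235252e-03,  1.77018935e-03, -1.27171461e-04, -4.84942022e-04,
       -7.42371872e-06, -1.43248901e-03]), 'tau': array([ 1.05229479e-03, -3.72318041e+01,  2.52407509e+01,  1.69137883e-02,
        2.87969206e-04, -1.91603490e-06]), 'eef_pos': array([ 0.1730108 , -0.4684309 ,  0.23039939]), 'tool_rot': array([ 9.84393966e-01,  1.75975540e-01, -1.95606426e-04, -1.04399875e-03]), 'ft_force': array([ 0.01672642, -0.64027295,  0.22637085]), 'ft_torque': array([0.00319012, 0.02357767, 0.03270322]), 'grasp_force': 0.0, 'grip_width': 0.08547014368444636}
scene [[441.85168779   0.         319.25731241]
 [  0.         441.85168779 240.80903591]
 [  0.           0.           1.        ]] [ 0.86929255 -0.56305521  0.7750516 ] [0.35470085 0.11036457 0.26986746 0.88835721] ['color', 'camera_matrix', 'eye', 'attitude']
top [[501.59654555   0.         308.94131375]
 [  0.         501.59654555 246.92088188]
 [  0.           0.           1.        ]] [ 0.37791486 -0.01418855  1.46941442] [ 0.02385201 -0.03499235 -0.69664695  0.71616314] ['color', 'camera_matrix', 'eye', 'attitude']
```

View pics/top0.png

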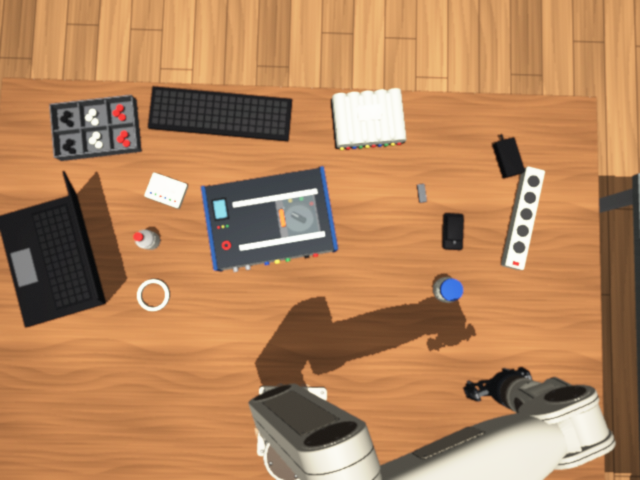

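View pics/scene0.png

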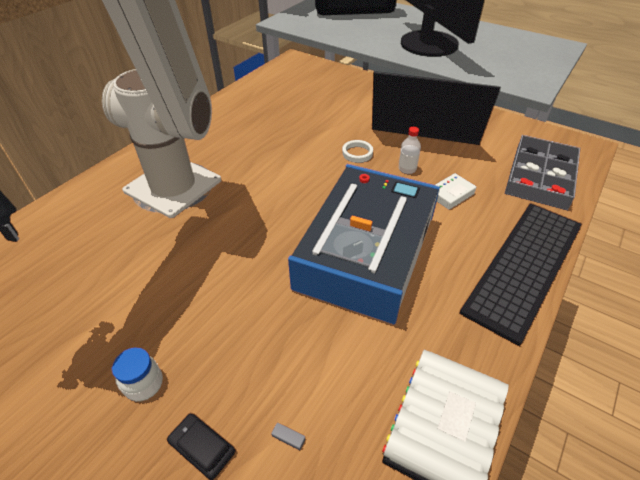

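The top view shows the console at about (268,218), the well at (298,216) and the orange fin at (281,218). The robot base is at the bottom, and world x points up in the image. Next I'll zoom in and measure.

```bash
cat > h.py <<'E'
import numpy as np, cv2, pickle
from scipy.spatial.transform import Rotation as R
def ray(c,p):
    K=c["camera_matrix"]; d=np.array([(p[0]-K[0,2])/K[0,0],-(p[1]-K[1,2])/K[1,1],-1.])
    return np.array(c["eye"]),R.from_quat(c["attitude"]).apply(d)
def onz(c,p,z):
    e,d=ray(c,p); return e+d*(z-e[2])/d[2]
def proj(c,P):
    q=R.from_quat(c["attitude"]).inv().apply(np.asarray(P)-c["eye"]); K=c["camera_matrix"]
    return np.array([K[0,2]+K[0,0]*q[0]/-q[2],K[1,2]+K[1,1]*-q[1]/-q[2]])
def blobs(c,lo,hi,box,amin=3):
    h=cv2.cvtColor(c["color"],cv2.COLOR_RGB2HSV); m=cv2.inRange(h,lo,hi)
    k=np.zeros_like(m); x0,y0,x1,y1=box; k[y0:y1,x0:x1]=1; m*=k
    n,l,s,ce=cv2.connectedComponentsWithStats(m)
    return [(s[i,4],ce[i],l==i,s[i,:4]) for i in range(1,n) if s[i,4]>=amin]
def ld(n): return pickle.load(open(n+".pkl","rb"))
E
python3 - <<'E'
from h import *
t=ld("top0"); s=ld("scene0")
B={"top":(195,160,345,280),"scene":(280,160,450,320)}
for n,c in(("top",t),("scene",s)):
    x0,y0,x1,y1=B[n]
    for nm,lo,hi in(("orange",(5,150,120),(20,255,255)),("blue",(100,120,60),(125,255,255)),("white",(0,0,190),(180,40,255)),("green",(45,90,60),(85,255,255)),("red",(0,150,100),(4,255,255)),("red2",(172,150,100),(180,255,255)),("yellow",(22,100,100),(35,255,255))):
        for a,ce,m,st in blobs(c,lo,hi,B[n],3):
            r=cv2.minAreaRect(np.argwhere(m)[:,::-1].astype(np.float32)) if a>15 else ""
            z=.134 if nm=="orange" else .117 if nm=="white" and a>50 else .108
            print(n,nm,a,ce.round(1),onz(c,ce,z).round(3)[:2],r)
a=cv2.resize(t["color"][160:280,195:345],(800,560),interpolation=2)[:,:,::-1]
cv2.imwrite("pics/tc.png",np.ascontiguousarray(cv2.resize(t["color"][180:255,240:340],(800,600),interpolation=2)[:,:,::-1]))
E
```

```text
top orange 13 [197.9 161.8] [0.712 0.272] 
top orange 18 [203.1 162.9] [0.709 0.258] ((203.00003051757812, 163.00001525878906), (5.656853675842285, 7.071067810058594), 45.0)
top orange 5 [216.6 161.2] [0.715 0.222] 
top orange 7 [230.  162.3] [0.713 0.186] 
top orange 202 [259.3 162.5] [0.715 0.107] ((258.0, 163.5), (7.0, 48.0), 90.0)
top orange 198 [295.3 165.6] [0.709 0.009] ((296.264892578125, 163.51083374023438), (10.449493408203125, 47.984493255615234), 81.02737426757812)
top orange 3 [313.7 161.3] [ 0.723 -0.04 ] 
top orange 7 [342.6 160.9] [ 0.726 -0.119] 
top orange 23 [328.7 165. ] [ 0.714 -0.081] ((328.5, 164.5), (3.0, 9.0), 90.0)
top orange 3 [227.7 164.7] [0.706 0.192] 
top orange 3 [341.7 165.7] [ 0.713 -0.117] 
top orange 9 [207.4 168.9] [0.693 0.246] 
top orange 12 [213.5 167.3] [0.698 0.23 ] 
top orange 26 [227.6 168.6] [0.696 0.192] ((227.5205535888672, 168.44520568847656), (15.098308563232422, 3.745316743850708), 20.556045532226562)
top orange 4 [336.2 166.2] [ 0.711 -0.102] 
top orange 3 [243.7 170. ] [0.693 0.148] 
top orange 3 [248.3 173. ] [0.685 0.135] 
top ora
[... 4655 characters left out ...]
00305175781, 288.0), (120.16653442382812, 34.152591705322266), 18.434946060180664)
scene white 203 [444.5 189.5] [0.667 0.252] ((442.5, 189.5), (25.0, 13.0), 90.0)
scene white 454 [333.9 219. ] [0.507 0.027] ((334.36151123046875, 217.99229431152344), (6.077701091766357, 78.51398468017578), 29.744882583618164)
scene white 509 [386.8 234.3] [0.624 0.049] ((387.3270568847656, 232.98391723632812), (6.883169174194336, 79.30289459228516), 23.749494552612305)
scene green 10 [383.5 186.8] [0.54  0.193] 
scene red 68 [364.  178.1] [0.485 0.196] ((364.0, 178.0), (8.0, 8.0), 90.0)
scene red 5 [386.6 180.8] [0.536 0.217] 
scene red2 5 [359.6 176. ] [0.473 0.197] 
scene yellow 9 [385. 184.] [0.538 0.204]
```

View pics/tc.png

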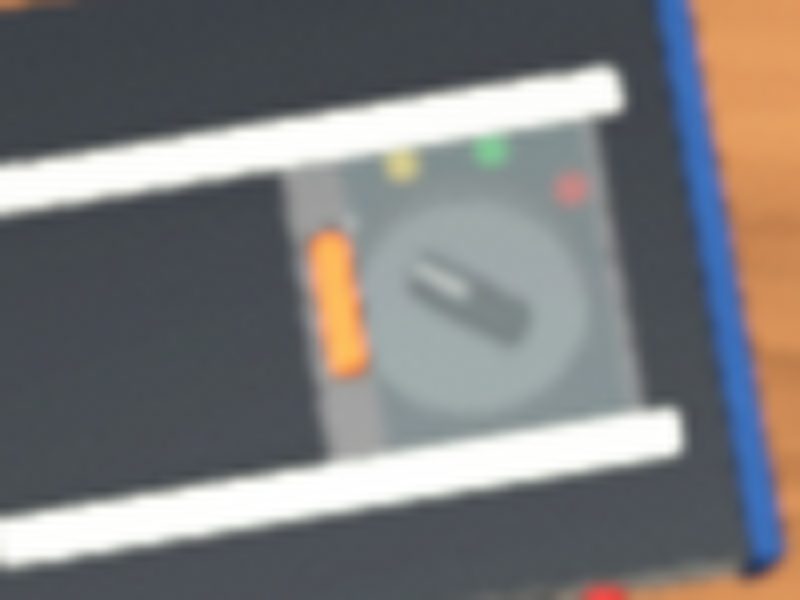

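The crop shows the shut guard with the fin at crop (340,303). The well centre is near (478,307), the pointer bar points up-left towards white, and the yellow, green and red dots are at (401,165), (490,152) and (571,188).

```bash
cat >> h.py <<'E'
def cons(c,th,P): 
    d=np.asarray(P)[:2]-c; C,S=np.cos(th),np.sin(th); return np.array([C*d[0]+S*d[1],-S*d[0]+C*d[1]])
def world(c,th,p):
    C,S=np.cos(th),np.sin(th); return np.array(c)+[C*p[0]-S*p[1],S*p[0]+C*p[1]]
E
python3 - <<'E'
from h import *
t=ld("top0"); s=ld("scene0")
# yaw from rails and cheeks (top view), via line fits on the plane
def line(c,lo,hi,box,z,amin,idx=None):
    out=[]
    for a,ce,m,st in blobs(c,lo,hi,box,amin):
        P=np.array([onz(c,p,z)[:2] for p in np.argwhere(m)[:,::-1]])
        v=np.linalg.svd(P-P.mean(0))[2][0]; out.append((P.mean(0),np.degrees(np.arctan2(v[1],v[0]))%180))
    return out
b=line(t,(100,120,60),(125,255,255),(195,160,345,280),.110,200); r=line(t,(0,0,190),(180,40,255),(195,160,345,258),.117,200)
rs=line(s,(0,0,190),(180,40,255),(280,180,420,320),.117,300)
for x in b+r+rs: print(x[0].round(4),round(x[1],2))
d=b[1][0]-b[0][0]; th=np.arctan2(d[1],d[0])-np.pi/2; c0=(b[0][0]+b[1][0])/2
print("yaw",np.degrees(th),"c0",c0, "sep",np.hypot(*d))
th=np.radians(np.mean([np.degrees(th),r[0][1]-90,r[1][1]-90])); print("yaw used",np.degrees(th))
# dots & well & fin & ring in console frame
f=lambda u,v:(240+(u+.5)/8-.5,180+(v+.5)/8-.5)
for nm,p,z in(("well",f(478,307),.108),("yel",f(401,165),.108),("grn",f(490,152),.108),("red",f(571,188),.108),("fin",f(340,303),.136),("ring",(226,245),.118),("bar tip",f(415,265),.102),("bar end",f(520,335),.102)):
    w=onz(t,p,z); print(nm,w[:2].round(4),cons(c0,th,w).round(4))
h=cv2.cvtColor(t["color"],cv2.COLOR_RGB2HSV)
# scene-view fin
cv2.imwrite("pics/sc.png",cv2.resize(s["color"][195:285,310:430],(800,600),interpolation=2)[:,:,::-1])
E
```

```text
[ 0.5987 -0.0836] 11.25
[0.5359 0.2381] 11.13
[0.6234 0.0609] 101.01
[0.5072 0.0379] 101.44
[0.5065 0.0299] 101.19
[0.6233 0.052 ] 101.07
yaw 11.04357877776143 c0 [0.56731796 0.07724774] sep 0.3278382407912841
yaw used 11.164571177050474
well [ 0.5706 -0.0056] [-0.0128 -0.082 ]
yel [0.6189 0.0221] [ 0.0399 -0.064 ]
grn [ 0.6243 -0.0082] [ 0.0394 -0.0949]
red [ 0.6127 -0.0363] [ 0.0225 -0.1202]
fin [0.5666 0.0404] [-0.0078 -0.036 ]
ring [0.4898 0.1898] [-0.0542  0.1254]
bar tip [0.5854 0.0165] [ 0.0059 -0.0631]
bar end [ 0.5622 -0.0203] [-0.0239 -0.0947]
```

View pics/sc.png

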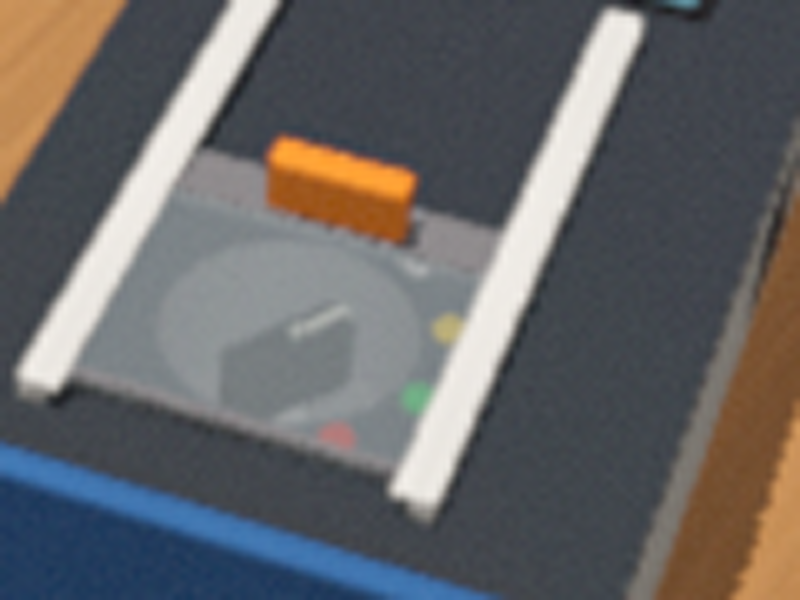

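The scene crop shows the fin top near (343,163), with the yellow, green and red dots at (449,328), (417,397) and (337,437). I'll cross-check the well position from these dots.

Run:
```python
from h import *
t=ld("top0"); s=ld("scene0"); th=np.radians(11.15)
f=lambda u,v:(240+(u+.5)/8-.5,180+(v+.5)/8-.5)
g=lambda u,v:(310+(u+.5)/6.667-.5,195+(v+.5)/6.667-.5)
def dot(a): a=np.radians(a)+th; return .05*np.array([np.cos(a),np.sin(a)])
for n,c,pts in(("top",t,(f(401,165),f(490,152),f(571,188))),("scene",s,(g(449,328),g(417,397),g(337,437)))):
    W=np.array([onz(c,p,.108)[:2]-dot(a) for p,a in zip(pts,(18,-18,-54))]); print(n,"well",W.round(4).tolist(),W.mean(0).round(4))
ft=onz(t,f(340,303),.136)[:2]; fs=onz(s,g(343,163),.136)[:2]; print("fin",ft,fs)
for w in(ft,fs): print(cons([0,0],th,w))
# both rails' blobs
```

```text
top well [[0.5752, -0.0022], [0.5747, -0.0023], [0.576, -0.0023]] [ 0.5753 -0.0023]
scene well [[0.5727, -0.0026], [0.5725, -0.0029], [0.5734, -0.0023]] [ 0.5729 -0.0026]
fin [0.56663762 0.04039773] [0.56491216 0.04140729]
[ 0.56375397 -0.06994019]
[ 0.5622563  -0.06861601]
```

Call:
{"op": "move_arm", "data": {
  "moves": [
    [[0.026, 0.034, 0, -1, 50], [0.052, 0.068, 0, -2, 50], [0.078, 0.102, 0, -3, 50], [0.104, 0.136, 0, -4, 50], [0.13, 0.17, 0, -5, 50]]
  ]
}}

```text
clock: 0.72
eef_pos: [0.3037, -0.2977, 0.231]
tool_rot: [0.991, 0.132, -0.0, -0.0]
ft_force: [-0.0, -0.0, -0.6]
grip_width: 0.0425
grasp_force: 0.0
```

Call:
{"op": "move_arm", "data": {
  "moves": [
    [[0.026, 0.034, 0, -1, 50], [0.052, 0.068, 0, -2, 50], [0.078, 0.102, 0, -3, 50], [0.104, 0.136, 0, -4, 50], [0.13, 0.17, 0, -4.2, 50]]
  ]
}}

```text
clock: 1.35
eef_pos: [0.4337, -0.1277, 0.231]
tool_rot: [0.995, 0.096, -0.0, -0.0]
ft_force: [-0.2, -1.4, -0.0]
grip_width: 0.0428
grasp_force: 0.0
```

Call:
{"op": "move_arm", "data": {
  "moves": [
    [[0.028, 0.036, 0, 0, 50], [0.056, 0.072, 0, 0, 50], [0.082, 0.106, -0.01, 0, 50], [0.108, 0.14, -0.02, 0, 50], [0.133, 0.17, -0.03, 0, 50]]
  ]
}}

```text
clock: 1.98
eef_pos: [0.5667, 0.0424, 0.2004]
tool_rot: [0.995, 0.097, -0.001, 0.0]
ft_force: [-0.8, 0.3, -0.5]
grip_width: 0.0429
grasp_force: 0.0
```

Run:
```python
from h import *
from workcell import monitor
o=monitor.get_obs(); print(o["clock"],o["eef_pos"],o["ft_force"],o["grip_width"],o["joint_pos"])
y=R.from_quat(o["tool_rot"]).apply([0,1,0]);print(np.degrees(np.arctan2(y[1],y[0])), R.from_quat(o["tool_rot"]).apply([0,0,1]))
```

```text
1.975 [0.56666551 0.04235722 0.2004112 ] [-0.82610834  0.30162035 -0.451142  ] 0.04289292281207381 [ 7.46423412e-02  3.90999424e-01  1.34761123e-01  1.31555777e+00
 -6.16173821e-05  3.02235809e+00]
-78.89167123429841 [-9.92370246e-04 -1.36000142e-04 -9.99999498e-01]
```

Call:
{"op": "move_arm", "data": {
  "moves": [
    [[0, 0, 0, 9, 50], [0, 0, 0, 18, 50], [0, 0, 0, 27, 50], [0, 0, 0, 36, 50], [0, 0, 0, 45, 50]]
  ]
}}

```text
clock: 2.6
eef_pos: [0.5658, 0.041, 0.2006]
tool_rot: [0.881, 0.472, -0.001, -0.0]
ft_force: [-0.1, 0.5, 0.3]
grip_width: 0.0428
grasp_force: 0.0
```

Call:
{"op": "move_arm", "data": {
  "moves": [
    [[0, 0, 0, 9, 50], [0, 0, 0, 18, 50], [0, 0, 0, 27, 50], [0, 0, 0, 36, 50], [0, 0, 0, 45, 50]]
  ]
}}

```text
clock: 3.22
eef_pos: [0.5658, 0.041, 0.2006]
tool_rot: [0.634, 0.774, -0.0, -0.001]
ft_force: [-0.1, 0.6, -0.2]
grip_width: 0.0424
grasp_force: 0.0
```

Call:
{"op": "move_arm", "data": {
  "moves": [
    [[0, 0, 0, 9, 50], [0, 0, 0, 18, 50], [0, 0, 0, 27, 50], [0, 0, 0, 36, 50], [0, 0, 0, 45, 50]]
  ]
}}

```text
clock: 3.85
eef_pos: [0.5658, 0.0409, 0.2006]
tool_rot: [0.289, 0.957, -0.0, -0.001]
ft_force: [0.2, -0.3, 0.4]
grip_width: 0.0428
grasp_force: 0.0
```

Call:
{"op": "move_arm", "data": {
  "moves": [
    [[0, 0, 0, 9, 50], [0, 0, 0, 18, 50], [0, 0, 0, 27, 50], [0, 0, 0, 36, 50], [-0.001, -0.001, 0, 45, 50]]
  ]
}}

```text
clock: 4.47
eef_pos: [0.5649, 0.04, 0.2006]
tool_rot: [-0.099, 0.995, 0.0, -0.001]
ft_force: [0.1, -0.9, 0.6]
grip_width: 0.0424
grasp_force: 0.0
```

Call:
{"op": "move_arm", "data": {
  "moves": [
    [[0, 0, -0.015, 0, 50], [0, 0, -0.03, 0, 50], [0, 0, -0.045, 0, 50], [0, 0, -0.045, 0, 50], [0, 0, -0.045, 0, 50]]
  ]
}}

```text
clock: 5.1
eef_pos: [0.5654, 0.04, 0.1563]
tool_rot: [-0.096, 0.995, -0.0, 0.0]
ft_force: [-0.0, -0.2, 0.3]
grip_width: 0.0429
grasp_force: 0.0
```

Run:
```python
from h import *
from workcell import monitor,vision
o=monitor.get_obs(); print(o["clock"],o["eef_pos"],o["ft_force"],o["grip_width"],o["joint_pos"])
c=vision.camera("scene")
cv2.imwrite("pics/s1.png",cv2.resize(c["color"][120:300,280:520],(800,600),interpolation=2)[:,:,::-1])
```

```text
5.1 [0.56535058 0.03997975 0.15629699] [-0.01452865 -0.15404055  0.28051309] 0.04293335333763462 [ 7.06042401e-02  4.12950907e-01  5.03936466e-02  1.20823728e+00
 -9.39332140e-06 -1.22293100e-01]
```

View pics/s1.png

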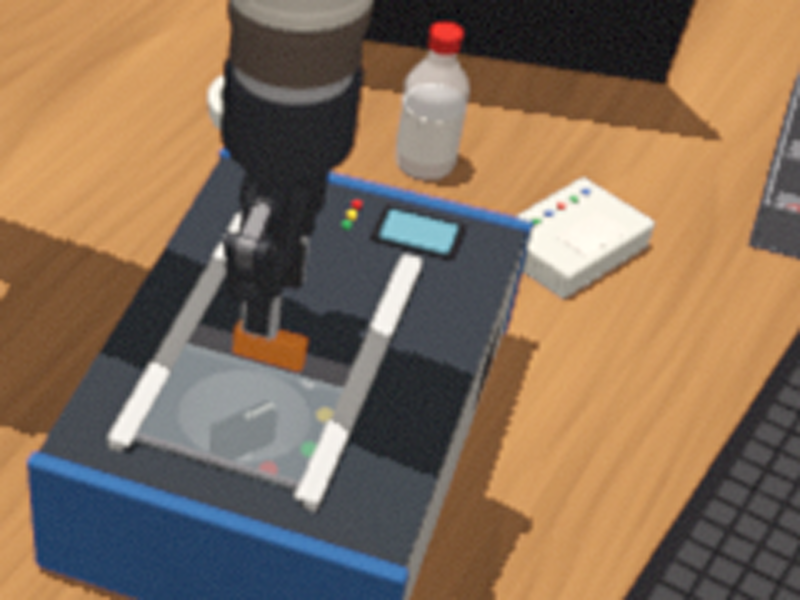

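The fingers stand over the fin as intended, straddling it along y. I'll descend and grip.

Call:
{"op": "move_arm", "data": {
  "moves": [
    [[0, 0, -0.012, 0, 50], [0, 0, -0.024, 0, 50], [0, 0, -0.034, 0, 50], [0, 0, -0.034, 0, 25], [0, 0, -0.034, 0, 12]]
  ]
}}

```text
clock: 5.78
eef_pos: [0.565, 0.0401, 0.1222]
tool_rot: [-0.096, 0.995, 0.0, -0.0]
ft_force: [-0.1, 0.8, -3.4]
grip_width: 0.011
grasp_force: 34.2
```

Call:
{"op": "move_arm", "data": {
  "moves": [
    [[0, 0, 0, 0, 5], [0, 0, 0, 0, 5], [0, 0, 0, 0, 5]]
  ]
}}

```text
clock: 6.15
eef_pos: [0.5651, 0.0401, 0.1223]
tool_rot: [-0.097, 0.995, 0.0, -0.0]
ft_force: [-0.6, 0.7, -2.4]
grip_width: 0.0102
grasp_force: 61.3
```

Call:
{"op": "move_arm", "data": {
  "moves": [
    [[-0.0021, 0.0105, 0, 0, 5], [-0.0042, 0.0211, 0, 0, 5], [-0.0062, 0.0316, 0, 0, 5], [-0.0083, 0.0421, 0, 0, 5], [-0.0104, 0.0527, 0, 0, 5]]
  ]
}}

```text
clock: 6.78
eef_pos: [0.5545, 0.0934, 0.1223]
tool_rot: [-0.097, 0.995, -0.0, -0.0]
ft_force: [-0.7, -3.1, -1.8]
grip_width: 0.0102
grasp_force: 61.3
```

Call:
{"op": "move_arm", "data": {
  "moves": [
    [[-0.0021, 0.0105, 0, 0, 5], [-0.0042, 0.0211, 0, 0, 5], [-0.0062, 0.0316, 0, 0, 5], [-0.0083, 0.0421, 0, 0, 5], [-0.0102, 0.0517, 0, 0, 5]]
  ]
}}

```text
clock: 7.4
eef_pos: [0.5443, 0.1451, 0.1223]
tool_rot: [-0.097, 0.995, 0.0, -0.0]
ft_force: [-1.2, -3.8, -2.5]
grip_width: 0.01
grasp_force: 61.4
```

Call:
{"op": "move_arm", "data": {
  "moves": [
    [[-0.0002, 0.0008, 0, 0, 5], [-0.0002, 0.0008, 0, 0, 5]]
  ]
}}

```text
clock: 7.65
eef_pos: [0.544, 0.1464, 0.1223]
tool_rot: [-0.097, 0.995, 0.001, -0.0]
ft_force: [-2.1, 1.8, -1.6]
grip_width: 0.0107
grasp_force: 61.4
```

Call:
{"op": "move_arm", "data": {
  "moves": [
    [[-0.0002, 0.0008, 0, 0, 5], [-0.0002, 0.0008, 0, 0, 5]]
  ]
}}

```text
clock: 7.9
eef_pos: [0.544, 0.1464, 0.1223]
tool_rot: [-0.097, 0.995, 0.001, -0.0]
ft_force: [-1.9, 2.8, -1.5]
grip_width: 0.0102
grasp_force: 61.4
```

Call:
{"op": "move_arm", "data": {
  "moves": [
    [[0, 0, 0, 0, 40], [0, 0, 0, 0, 40], [0, 0, 0.02, 0, 40], [0, 0, 0.05, 0, 40], [0, 0, 0.08, 0, 40]]
  ]
}}

```text
clock: 8.52
eef_pos: [0.5448, 0.1457, 0.2036]
tool_rot: [-0.096, 0.995, -0.0, 0.001]
ft_force: [0.6, -0.6, 0.2]
grip_width: 0.0343
grasp_force: 0.0
```

Run:
```python
from h import *
from workcell import monitor,vision
o=monitor.get_obs(); print(o["clock"],o["eef_pos"],o["ft_force"],o["grip_width"])
t=vision.camera("top");s=vision.camera("scene")
pickle.dump(t,open("top1.pkl","wb"));pickle.dump(s,open("scene1.pkl","wb"))
A=cv2.resize(t["color"][180:255,265:340],(400,400),interpolation=2)
B=cv2.resize(s["color"][200:275,310:385],(400,400),interpolation=2)
cv2.imwrite("pics/k1.png",np.hstack([A,B])[:,:,::-1])
```

```text
8.525 [0.54482456 0.14570767 0.20362275] [ 0.56212219 -0.58476724  0.18333108] 0.034267753123963074
```

View pics/k1.png

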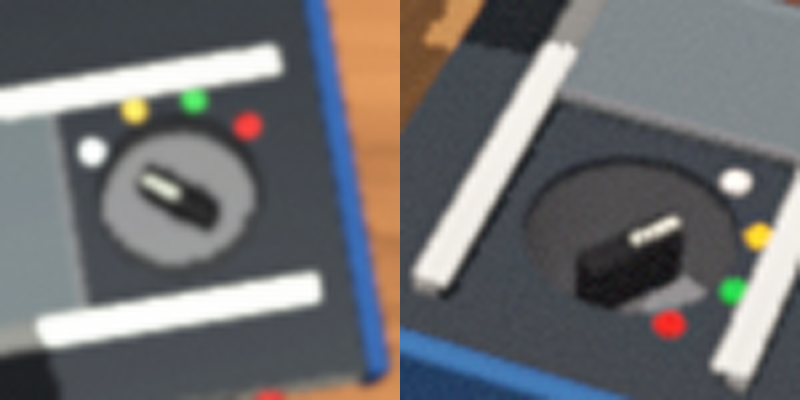

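Both crops show the well clear, all four dots visible, and the bar pointing at white. In the top crop the line runs (143,179)–(179,196). I'll refine the well centre and the bar direction.

Run:
```python
from h import *
t=ld("top1"); s=ld("scene1"); th=np.radians(11.15)
C={"w":((0,0,170),(180,60,255)),"y":((18,120,120),(32,255,255)),"g":((45,90,80),(85,255,255)),"r":((0,170,120),(4,255,255))}
ang={"w":54,"y":18,"g":-18,"r":-54}
exp=np.array([.5741,-.0024])
for n,c in(("top",t),("scene",s)):
    D={}
    for k,(lo,hi) in C.items():
        e=exp+.05*np.array([np.cos(np.radians(ang[k])+th),np.sin(np.radians(ang[k])+th)]); q=proj(c,[*e,.108]); 
        x,y=q.round().astype(int); bs=blobs(c,lo,hi,(x-6,y-5,x+7,y+6),4)
        b=[b for b in bs if b[0]<40]
        if b:
            b=min(b,key=lambda b:np.hypot(*(b[1]-q))); D[k]=onz(c,b[1],.108)[:2]; print(n,k,b[0],b[1].round(1),(D[k]-(e-exp)).round(4))
    # least squares rigid (yaw free)
    ks=list(D); P=np.array([D[k] for k in ks]); M=np.array([[.05*np.cos(np.radians(ang[k])),.05*np.sin(np.radians(ang[k]))] for k in ks])
    H=(M-M.mean(0)).T@(P-P.mean(0)); yaw=np.arctan2(H[0,1]-H[1,0],H[0,0]+H[1,1]); Rm=np.array([[np.cos(yaw),-np.sin(yaw)],[np.sin(yaw),np.cos(yaw)]])
    print(n,"centre",(P.mean(0)-Rm@M.mean(0)).round(4),"yaw",np.degrees(yaw).round(2))
    # pointer line
    q=proj(c,[*exp,.102]).round().astype(int)
    g=cv2.cvtColor(c["color"],cv2.COLOR_RGB2GRAY)
    bs=blobs(c,(0,0,165),(180,90,255),(q[0]-9,q[1]-9,q[0]+13,q[1]+9),4)
    for b in bs:
        pts=np.argwhere(b[2])[:,::-1]; P=np.array([onz(c,p,.102)[:2] for p in pts]); w=g[b[2]].astype(float)-90
        m=np.average(P,axis=0,weights=w); v=np.linalg.svd((P-m)*w[:,None]**.5)[2][0]; print("line",b[0],m.round(4),np.degrees(np.arctan2(v[1],v[0]))%180, "from centre",np.degrees(np.arctan2(*(m-exp)[::-1])))
    # dark bar
    m=blobs(c,(0,0,0),(180,255,55),(q[0]-9,q[1]-9,q[0]+10,q[1]+9),15)
    for b in m: print("bar",b[0],onz(c,b[1],.1)[:2].round(4))
```

```text
top w 21 [282. 208.] [ 0.5756 -0.0028]
top y 16 [290.  200.5] [ 0.5744 -0.0031]
top g 22 [301.1 198.9] [ 0.5738 -0.0031]
top r 12 [310.8 203.3] [ 0.5753 -0.0019]
top centre [ 0.5747 -0.0025] yaw 10.79
line 14 [0.5808 0.0075] 64.37792068430625 from centre 55.73117208678923
bar 33 [ 0.5704 -0.0104]
scene w 20 [372.5 233.5] [ 0.5731 -0.0025]
scene y 19 [376.3 243.8] [ 0.5717 -0.0034]
scene g 22 [371.7 253.9] [ 0.5715 -0.0028]
scene r 18 [360.  260.3] [ 0.5735 -0.0029]
scene centre [ 0.5725 -0.003 ] yaw 11.27
line 19 [0.5784 0.0073] 63.33549972468839 from centre 65.77103253813124
bar 152 [ 0.5794 -0.0119]
```

Call:
{"op": "move_arm", "data": {
  "moves": [
    [[0.005, -0.027, 0, 9, 40], [0.01, -0.054, 0, 18, 40], [0.015, -0.081, 0, 27, 40], [0.02, -0.108, 0, 36, 40], [0.025, -0.13, 0, 45, 40]]
  ]
}}

```text
clock: 9.25
eef_pos: [0.5694, 0.0146, 0.2018]
tool_rot: [-0.472, 0.882, -0.0, -0.0]
ft_force: [-0.0, -0.1, -0.7]
grip_width: 0.0342
grasp_force: 0.0
```

Call:
{"op": "move_arm", "data": {
  "moves": [
    [[0.004, -0.0185, 0, 8.4, 40], [0.004, -0.0185, -0.03, 8.4, 40], [0.004, -0.0185, -0.06, 8.4, 40], [0.004, -0.0185, -0.08, 8.4, 40], [0.004, -0.0185, -0.08, 8.4, 40]]
  ]
}}

```text
clock: 9.88
eef_pos: [0.5716, -0.0028, 0.12]
tool_rot: [-0.533, 0.846, 0.001, -0.002]
ft_force: [0.3, 1.0, 0.3]
grip_width: 0.034
grasp_force: 0.0
```

Run:
```python
from h import *
from workcell import monitor,vision
o=monitor.get_obs(); print(o["clock"],o["eef_pos"],o["ft_force"],o["ft_torque"],o["grip_width"],o["joint_pos"])
y=R.from_quat(o["tool_rot"]).apply([0,1,0]);print(np.degrees(np.arctan2(y[1],y[0])))
t=vision.camera("top");s=vision.camera("scene")
A=cv2.resize(t["color"][180:255,265:340],(400,400),interpolation=2)
B=cv2.resize(s["color"][200:275,310:385],(400,400),interpolation=2)
cv2.imwrite("pics/k2.png",np.hstack([A,B])[:,:,::-1])
```

```text
9.875 [ 0.5716241  -0.00278626  0.12003481] [0.29056907 1.03061713 0.29264466] [-0.01190782 -0.06167995  0.01169198] 0.03403372380747434 [-4.74840993e-03  4.52842929e-01  1.31975860e-02  1.13555445e+00
 -2.37001073e-04 -1.12963276e+00]
154.45092264624287
```

View pics/k2.png

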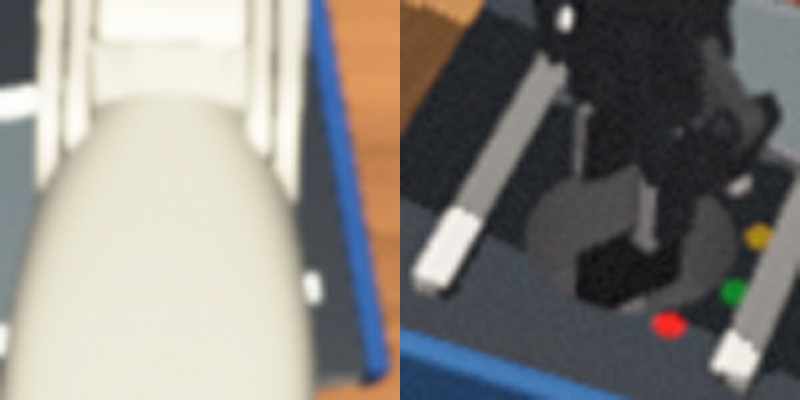

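The scene crop shows the fingers straddling the bar. I'll descend into the well.

Call:
{"op": "move_arm", "data": {
  "moves": [
    [[0, 0, -0.012, 0, 40], [0, 0, -0.024, 0, 40], [0, 0, -0.036, 0, 40], [0, 0, -0.046, 0, 40], [0, 0, -0.046, 0, 40]]
  ]
}}

```text
clock: 10.6
eef_pos: [0.5723, -0.0025, 0.075]
tool_rot: [-0.533, 0.846, 0.001, -0.001]
ft_force: [-1.3, 0.4, -0.0]
grip_width: 0.0341
grasp_force: 0.0
```

Call:
{"op": "move_arm", "data": {
  "moves": [
    [[0, 0, 0, 0, 24], [0, 0, 0, 0, 20], [0, 0, 0, 0, 18]]
  ]
}}

```text
clock: 10.98
eef_pos: [0.5736, -0.0025, 0.0768]
tool_rot: [-0.533, 0.846, -0.0, 0.0]
ft_force: [-0.9, -0.2, -0.7]
grip_width: 0.0153
grasp_force: 0.0
```

Call:
{"op": "move_arm", "data": {
  "moves": [
    [[0, 0, 0, 0, 16], [0, 0, 0, 0, 15], [0, 0, 0, 0, 14]]
  ]
}}

```text
clock: 11.35
eef_pos: [0.5736, -0.0026, 0.0769]
tool_rot: [-0.533, 0.846, -0.0, 0.0]
ft_force: [-0.6, 0.2, 4.2]
grip_width: 0.0131
grasp_force: 51.9
```

```bash
cat > st.py <<'E'
from h import *
from workcell import monitor
o=monitor.get_obs(); y=R.from_quat(o["tool_rot"]).apply([0,1,0])
print(o["clock"],o["eef_pos"].round(4),o["ft_force"].round(2),o["ft_torque"].round(3),o["grip_width"].round(4),o["grasp_force"],np.degrees(np.arctan2(y[1],y[0])).round(2))
E
python3 st.py
```

```text
Traceback (most recent call last):
  File "st.py", line 4, in <module>
    print(o["clock"],o["eef_pos"].round(4),o["ft_force"].round(2),o["ft_torque"].round(3),o["grip_width"].round(4),o["grasp_force"],np.degrees(np.arctan2(y[1],y[0])).round(2))
                                                                                          ^^^^^^^^^^^^^^^^^^^^^
AttributeError: 'float' object has no attribute 'round'
```

```bash
sed -i 's/o\["grip_width"\].round(4)/round(o["grip_width"],4)/' st.py; python3 st.py
```

```text
11.35 [ 0.5736 -0.0026  0.0769] [-0.55  0.2   4.23] [-0.05   0.128 -0.005] 0.0131 51.86953067779541 154.47
```

Call:
{"op": "move_arm", "data": {
  "moves": [
    [[0, 0, -0.0005, 0, 8], [0, 0, -0.001, 0, 8], [0, 0, -0.0015, 0, 8], [0, 0, -0.002, 0, 8], [0, 0, -0.002, 0, 8]]
  ]
}}

```text
clock: 11.98
eef_pos: [0.5736, -0.0025, 0.0752]
tool_rot: [-0.533, 0.846, -0.0, 0.001]
ft_force: [-1.7, 0.6, 7.4]
grip_width: 0.0131
grasp_force: 60.6
```

Call:
{"op": "move_arm", "data": {
  "moves": [
    [[0, 0, -0.0004, 0, 8], [0, 0, -0.0008, 0, 8], [0, 0, -0.0012, 0, 8], [0, 0, -0.0015, 0, 8]]
  ]
}}

```text
clock: 12.48
eef_pos: [0.5736, -0.0025, 0.0738]
tool_rot: [-0.533, 0.846, -0.0, 0.001]
ft_force: [-1.8, -0.4, 6.9]
grip_width: 0.0132
grasp_force: 60.6
```

```bash
python3 st.py
```

```text
12.475 [ 0.5736 -0.0025  0.0738] [-1.76 -0.35  6.86] [ 0.002  0.359 -0.005] 0.0132 60.590962171554565 154.47
```

Call:
{"op": "move_arm", "data": {
  "moves": [
    [[0, 0, -0.0003, 0, 8], [0, 0, -0.0006, 0, 8], [0, 0, -0.0008, 0, 8]]
  ]
}}

```text
clock: 12.85
eef_pos: [0.5737, -0.0025, 0.0731]
tool_rot: [-0.533, 0.846, -0.0, 0.001]
ft_force: [-0.6, -0.2, 7.2]
grip_width: 0.0131
grasp_force: 60.6
```

Call:
{"op": "move_arm", "data": {
  "moves": [
    [[0, 0, -0.0003, 0, 8], [0, 0, -0.0006, 0, 8], [0, 0, -0.0008, 0, 8]]
  ]
}}

```text
clock: 13.22
eef_pos: [0.5736, -0.0025, 0.0723]
tool_rot: [-0.533, 0.846, -0.0, 0.001]
ft_force: [-1.6, -0.3, 7.6]
grip_width: 0.0125
grasp_force: 60.7
```

Call:
{"op": "move_arm", "data": {
  "moves": [
    [[0, 0, -0.0003, 0, 8], [0, 0, -0.0006, 0, 8], [0, 0, -0.0008, 0, 8]]
  ]
}}

```text
clock: 13.6
eef_pos: [0.5737, -0.0025, 0.0715]
tool_rot: [-0.533, 0.846, -0.0, 0.001]
ft_force: [-0.8, -0.2, 6.8]
grip_width: 0.0128
grasp_force: 60.7
```

Call:
{"op": "move_arm", "data": {
  "moves": [
    [[0, 0, -0.0003, 0, 8], [0, 0, -0.0006, 0, 8], [0, 0, -0.0008, 0, 8]]
  ]
}}

```text
clock: 13.98
eef_pos: [0.5737, -0.0025, 0.0707]
tool_rot: [-0.533, 0.846, -0.0, 0.001]
ft_force: [-0.8, 0.8, 7.2]
grip_width: 0.0128
grasp_force: 60.7
```

Call:
{"op": "move_arm", "data": {
  "moves": [
    [[0, 0, -0.0003, 0, 8], [0, 0, -0.0006, 0, 8], [0, 0, -0.0008, 0, 8]]
  ]
}}

```text
clock: 14.35
eef_pos: [0.5736, -0.0025, 0.0699]
tool_rot: [-0.533, 0.846, -0.0, 0.001]
ft_force: [-1.4, 0.6, 7.5]
grip_width: 0.0131
grasp_force: 60.7
```

Call:
{"op": "move_arm", "data": {
  "moves": [
    [[0, 0, -0.0003, 0, 8], [0, 0, -0.0006, 0, 8], [0, 0, -0.0008, 0, 8]]
  ]
}}

```text
clock: 14.72
eef_pos: [0.5737, -0.0025, 0.0692]
tool_rot: [-0.533, 0.846, -0.0, 0.001]
ft_force: [-1.5, 0.6, 7.1]
grip_width: 0.0129
grasp_force: 60.7
```

Call:
{"op": "move_arm", "data": {
  "moves": [
    [[0, 0, -0.0003, 0, 8], [0, 0, -0.0006, 0, 8], [0, 0, -0.0008, 0, 8]]
  ]
}}

```text
clock: 15.1
eef_pos: [0.5737, -0.0025, 0.0684]
tool_rot: [-0.533, 0.846, -0.0, 0.001]
ft_force: [-1.2, 0.0, 7.2]
grip_width: 0.0131
grasp_force: 60.8
```

Call:
{"op": "move_arm", "data": {
  "moves": [
    [[0, 0, -0.0003, 0, 8], [0, 0, -0.0006, 0, 8], [0, 0, -0.0008, 0, 8]]
  ]
}}

```text
clock: 15.48
eef_pos: [0.5737, -0.0025, 0.0676]
tool_rot: [-0.533, 0.846, -0.0, 0.001]
ft_force: [-1.3, 0.2, 7.7]
grip_width: 0.0131
grasp_force: 60.8
```

Call:
{"op": "move_arm", "data": {
  "moves": [
    [[0, 0, -0.0003, 0, 8], [0, 0, -0.0006, 0, 8], [0, 0, -0.0008, 0, 8]]
  ]
}}

```text
clock: 15.85
eef_pos: [0.5737, -0.0025, 0.0669]
tool_rot: [-0.533, 0.846, -0.0, 0.001]
ft_force: [-2.1, -0.7, 8.7]
grip_width: 0.0131
grasp_force: 60.8
```

Call:
{"op": "move_arm", "data": {
  "moves": [
    [[0, 0, -0.0002, 0, 8], [0, 0, -0.0004, 0, 8], [0, 0, -0.0004, 0, 8]]
  ]
}}

```text
clock: 16.23
eef_pos: [0.5737, -0.0025, 0.0665]
tool_rot: [-0.533, 0.846, -0.0, 0.001]
ft_force: [-1.6, -0.2, 8.7]
grip_width: 0.0129
grasp_force: 60.8
```

Call:
{"op": "move_arm", "data": {
  "moves": [
    [[0, 0, -0.0003, 0, 8], [0, 0, -0.0006, 0, 8], [0, 0, -0.0006, 0, 8]]
  ]
}}

```text
clock: 16.6
eef_pos: [0.5736, -0.0025, 0.0659]
tool_rot: [-0.533, 0.846, -0.0, 0.001]
ft_force: [-1.9, 0.2, 8.9]
grip_width: 0.0128
grasp_force: 60.8
```

Call:
{"op": "move_arm", "data": {
  "moves": [
    [[0, 0, -0.0003, 0, 8], [0, 0, -0.0006, 0, 8], [0, 0, -0.0007, 0, 8]]
  ]
}}

```text
clock: 16.98
eef_pos: [0.5737, -0.0026, 0.0652]
tool_rot: [-0.533, 0.846, -0.0, 0.001]
ft_force: [-1.6, 0.4, 8.6]
grip_width: 0.0129
grasp_force: 60.8
```

Call:
{"op": "move_arm", "data": {
  "moves": [
    [[0, 0, -0.0003, 0, 8], [0, 0, -0.0006, 0, 8], [0, 0, -0.0007, 0, 8]]
  ]
}}

```text
clock: 17.35
eef_pos: [0.5737, -0.0025, 0.0645]
tool_rot: [-0.533, 0.846, -0.0, 0.001]
ft_force: [-1.2, 0.3, 8.9]
grip_width: 0.0128
grasp_force: 60.8
```

Call:
{"op": "move_arm", "data": {
  "moves": [
    [[0, 0, -0.0003, 0, 8], [0, 0, -0.0006, 0, 8], [0, 0, -0.0007, 0, 8]]
  ]
}}

```text
clock: 17.73
eef_pos: [0.5737, -0.0026, 0.0638]
tool_rot: [-0.533, 0.846, -0.0, 0.001]
ft_force: [-1.8, 0.3, 9.5]
grip_width: 0.013
grasp_force: 60.9
```

Call:
{"op": "move_arm", "data": {
  "moves": [
    [[0, 0, -0.0002, 0, 8], [0, 0, -0.0004, 0, 8], [0, 0, -0.0005, 0, 8]]
  ]
}}

```text
clock: 18.1
eef_pos: [0.5737, -0.0025, 0.0634]
tool_rot: [-0.533, 0.846, -0.0, 0.001]
ft_force: [-2.1, 0.1, 8.5]
grip_width: 0.0128
grasp_force: 60.9
```

Call:
{"op": "move_arm", "data": {
  "moves": [
    [[0, 0, -0.0003, 0, 8], [0, 0, -0.0006, 0, 8], [0, 0, -0.0006, 0, 8]]
  ]
}}

```text
clock: 18.48
eef_pos: [0.5737, -0.0025, 0.0628]
tool_rot: [-0.533, 0.846, -0.0, 0.001]
ft_force: [-1.4, 0.1, 9.1]
grip_width: 0.0128
grasp_force: 60.9
```

Call:
{"op": "move_arm", "data": {
  "moves": [
    [[0, 0, -0.0003, 0, 8], [0, 0, -0.0006, 0, 8], [0, 0, -0.0006, 0, 8]]
  ]
}}

```text
clock: 18.85
eef_pos: [0.5737, -0.0025, 0.0625]
tool_rot: [-0.533, 0.846, -0.0, 0.001]
ft_force: [-2.1, 0.7, 12.4]
grip_width: 0.013
grasp_force: 61.2
```

Call:
{"op": "move_arm", "data": {
  "moves": [
    [[0, 0, 0, 0, 8], [0, 0, 0, 0, 8]]
  ]
}}

```text
clock: 19.1
eef_pos: [0.5737, -0.0026, 0.0626]
tool_rot: [-0.533, 0.846, -0.001, 0.001]
ft_force: [-3.0, 0.4, 10.3]
grip_width: 0.0127
grasp_force: 61.2
```

```bash
python3 st.py
```

```text
19.1 [ 0.5737 -0.0026  0.0626] [-3.01  0.36 10.32] [-0.011  0.682 -0.007] 0.0127 61.24166250228882 154.47
```

Call:
{"op": "move_arm", "data": {
  "moves": [
    [[0, 0, -0.0002, 0, 8], [0, 0, -0.0002, 0, 8]]
  ]
}}

```text
clock: 19.35
eef_pos: [0.5738, -0.0025, 0.0625]
tool_rot: [-0.533, 0.846, -0.001, 0.001]
ft_force: [-3.6, 0.6, 12.1]
grip_width: 0.0126
grasp_force: 61.3
```

Call:
{"op": "move_arm", "data": {
  "moves": [
    [[0, 0, 0, 0, 8]]
  ]
}}

```text
clock: 19.48
eef_pos: [0.5738, -0.0026, 0.0625]
tool_rot: [-0.533, 0.846, -0.001, 0.001]
ft_force: [-3.3, -0.0, 11.9]
grip_width: 0.0128
grasp_force: 61.3
```

Call:
{"op": "move_arm", "data": {
  "moves": [
    [[0, 0, 0, -1.5, 8], [0, 0, 0, -3, 8], [0, 0, 0, -3, 8]]
  ]
}}

```text
clock: 19.85
eef_pos: [0.5738, -0.0026, 0.0625]
tool_rot: [-0.511, 0.86, -0.001, 0.001]
ft_force: [-2.5, -0.7, 11.3]
grip_width: 0.0131
grasp_force: 61.3
```

```bash
python3 st.py
```

```text
19.85 [ 0.5738 -0.0026  0.0625] [-2.47 -0.66 11.29] [ 0.037  0.74  -0.055] 0.0131 61.3070547580719 151.46
```

Call:
{"op": "move_arm", "data": {
  "moves": [
    [[0, 0, 0, -3, 8], [0, 0, 0, -7, 8], [0, 0, 0, -11, 8], [0, 0, 0, -15, 8], [0, 0, 0, -19, 8]]
  ]
}}

```text
clock: 20.48
eef_pos: [0.5738, -0.0025, 0.0625]
tool_rot: [-0.361, 0.932, -0.0, 0.001]
ft_force: [-2.4, 0.4, 11.1]
grip_width: 0.0126
grasp_force: 61.3
```

```bash
python3 st.py
```

```text
20.475 [ 0.5738 -0.0025  0.0625] [-2.37  0.41 11.14] [-0.064  0.751  0.062] 0.0126 61.30739092826843 132.35
```

Call:
{"op": "move_arm", "data": {
  "moves": [
    [[0, 0, 0, -4, 8], [0, 0, 0, -9, 8], [0, 0, 0, -14, 8], [0, 0, 0, -18, 8], [0, 0, 0, -22, 8]]
  ]
}}

```text
clock: 21.1
eef_pos: [0.5738, -0.0025, 0.0625]
tool_rot: [-0.177, 0.984, -0.0, 0.001]
ft_force: [-3.1, 0.6, 11.5]
grip_width: 0.0126
grasp_force: 61.3
```

```bash
python3 st.py
```

```text
21.1 [ 0.5738 -0.0025  0.0625] [-3.11  0.58 11.5 ] [-0.013  0.748  0.074] 0.0126 61.31717562675476 110.35
```

Call:
{"op": "move_arm", "data": {
  "moves": [
    [[0, 0, 0, -5, 8], [0, 0, 0, -10, 8], [0, 0, 0, -15, 8], [0, 0, 0, -20, 8], [0, 0, 0, -24, 8]]
  ]
}}

```text
clock: 21.72
eef_pos: [0.5738, -0.0026, 0.0625]
tool_rot: [0.032, 0.999, -0.0, 0.001]
ft_force: [-2.0, -0.4, 11.4]
grip_width: 0.0126
grasp_force: 61.3
```

Call:
{"op": "move_arm", "data": {
  "moves": [
    [[0, 0, 0, -2, 8], [0, 0, 0, -3.2, 8], [0, 0, 0, -3.2, 8], [0, 0, 0, -3.2, 8]]
  ]
}}

```text
clock: 22.22
eef_pos: [0.5738, -0.0026, 0.0625]
tool_rot: [0.059, 0.998, 0.0, 0.001]
ft_force: [-2.3, 0.7, 11.4]
grip_width: 0.0128
grasp_force: 61.3
```

```bash
python3 st.py
```

```text
22.225 [ 0.5738 -0.0026  0.0625] [-2.29  0.73 11.37] [-0.041  0.778  0.017] 0.0128 61.30442261695862 83.27
```

Call:
{"op": "move_arm", "data": {
  "moves": [
    [[0, 0, 0.0015, 0, 8], [0, 0, 0.003, 0, 8], [0, 0, 0.0045, 0, 8], [0, 0, 0.006, 0, 8], [0, 0, 0.0075, 0, 8]]
  ]
}}

```text
clock: 22.85
eef_pos: [0.5737, -0.0026, 0.0694]
tool_rot: [0.059, 0.998, 0.0, 0.001]
ft_force: [-1.6, -0.6, 8.2]
grip_width: 0.0129
grasp_force: 60.9
```

Call:
{"op": "move_arm", "data": {
  "moves": [
    [[0, 0, 0.0015, 0, 8], [0, 0, 0.003, 0, 8], [0, 0, 0.004, 0, 8], [0, 0, 0.005, 0, 8], [0, 0, 0.005, 0, 8]]
  ]
}}

```text
clock: 23.48
eef_pos: [0.5737, -0.0026, 0.0742]
tool_rot: [0.059, 0.998, 0.0, 0.001]
ft_force: [-1.3, 0.1, 7.3]
grip_width: 0.0131
grasp_force: 60.8
```

```bash
python3 st.py
```

```text
23.475 [ 0.5737 -0.0026  0.0742] [-1.31  0.13  7.28] [0.027 0.349 0.016] 0.0131 60.782657861709595 83.26
```

Torque is low and the spring force is normal. I'll release the knob, then rise out of the well.

Call:
{"op": "move_arm", "data": {
  "moves": [
    [[0, 0, 0, 0, 18], [0, 0, 0, 0, 30], [0, 0, 0, 0, 40], [0, 0, 0, 0, 40]]
  ]
}}

```text
clock: 23.98
eef_pos: [0.573, -0.0025, 0.0728]
tool_rot: [0.059, 0.998, -0.0, -0.0]
ft_force: [0.6, -0.1, 0.2]
grip_width: 0.0341
grasp_force: 0.0
```

Call:
{"op": "move_arm", "data": {
  "moves": [
    [[0, 0, 0.02, 0, 40], [0, 0, 0.05, 0, 40], [0, 0, 0.08, 0, 40], [0, 0, 0.11, 0, 40], [0, 0, 0.126, 0, 40]]
  ]
}}

```text
clock: 24.6
eef_pos: [0.574, -0.0025, 0.201]
tool_rot: [0.059, 0.998, 0.0, 0.001]
ft_force: [0.5, 0.1, 0.6]
grip_width: 0.034
grasp_force: 0.0
```

Call:
{"op": "move_arm", "data": {
  "moves": [
    [[-0.005, 0.027, 0, 4, 40], [-0.01, 0.054, 0, 8, 40], [-0.015, 0.081, 0, 12, 40], [-0.02, 0.108, 0, 16, 40], [-0.025, 0.13, 0, 17.8, 40]]
  ]
}}

```text
clock: 25.22
eef_pos: [0.5479, 0.1285, 0.199]
tool_rot: [-0.097, 0.995, 0.0, -0.0]
ft_force: [0.5, 0.4, 0.9]
grip_width: 0.0345
grasp_force: 0.0
```

Call:
{"op": "move_arm", "data": {
  "moves": [
    [[-0.004, 0.0185, 0, 0, 40], [-0.004, 0.0185, 0, 0, 40]]
  ]
}}

```text
clock: 25.48
eef_pos: [0.544, 0.147, 0.199]
tool_rot: [-0.097, 0.995, -0.0, -0.0]
ft_force: [-0.4, -0.6, 0.2]
grip_width: 0.0344
grasp_force: 0.0
```

```bash
python3 st.py
python3 - <<'E'
from h import *
from workcell import monitor,vision
t=vision.camera("top");s=vision.camera("scene")
pickle.dump(t,open("top2.pkl","wb"));pickle.dump(s,open("scene2.pkl","wb"))
A=cv2.resize(t["color"][180:255,265:340],(400,400),interpolation=2)
B=cv2.resize(s["color"][200:275,310:385],(400,400),interpolation=2)
cv2.imwrite("pics/k3.png",np.hstack([A,B])[:,:,::-1])
E
```

```text
25.475 [0.544 0.147 0.199] [-0.44 -0.64  0.21] [-0.083 -0.063  0.005] 0.0344 0.0 101.16
```

View pics/k3.png

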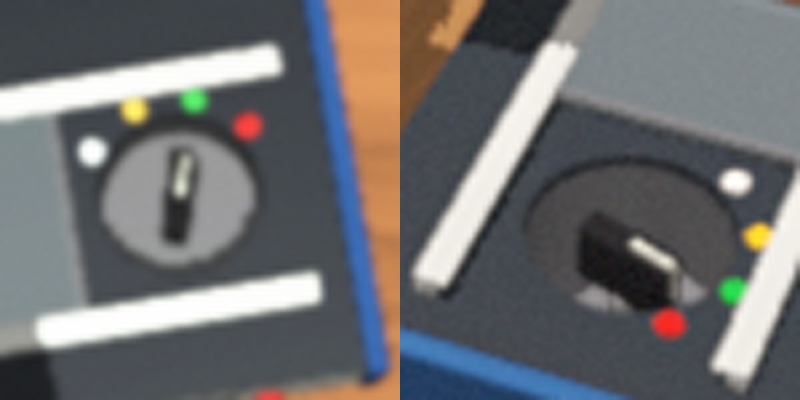

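The knob now points at the green dot and is back up. Next I'll grip the fin and close the guard.

Call:
{"op": "move_arm", "data": {
  "moves": [
    [[0, -0.0005, -0.02, 0, 40], [0, -0.0005, -0.04, 0, 40], [0, -0.0005, -0.058, 0, 40], [0, -0.0005, -0.07, 0, 40], [0, -0.0005, -0.077, 0, 40]]
  ]
}}

```text
clock: 26.2
eef_pos: [0.5442, 0.1448, 0.1215]
tool_rot: [-0.096, 0.995, -0.0, -0.0]
ft_force: [-0.2, 0.1, 0.5]
grip_width: 0.0336
grasp_force: 0.0
```

Call:
{"op": "move_arm", "data": {
  "moves": [
    [[0, 0, 0, 0, 25], [0, 0, 0, 0, 12], [0, 0, 0, 0, 5], [0, 0, 0, 0, 5]]
  ]
}}

```text
clock: 26.7
eef_pos: [0.5445, 0.1456, 0.1227]
tool_rot: [-0.097, 0.995, 0.0, 0.001]
ft_force: [-0.1, 0.1, 1.5]
grip_width: 0.0106
grasp_force: 61.5
```

Call:
{"op": "move_arm", "data": {
  "moves": [
    [[0.0021, -0.0105, 0, 0, 5], [0.0042, -0.0211, 0, 0, 5], [0.0062, -0.0316, 0, 0, 5], [0.0083, -0.0421, 0, 0, 5], [0.0104, -0.0527, 0, 0, 5]]
  ]
}}

```text
clock: 27.32
eef_pos: [0.5552, 0.092, 0.1227]
tool_rot: [-0.096, 0.995, 0.0, 0.001]
ft_force: [-1.3, 2.7, 5.6]
grip_width: 0.0098
grasp_force: 61.9
```

Call:
{"op": "move_arm", "data": {
  "moves": [
    [[0.0021, -0.0105, 0, 0, 5], [0.0042, -0.0211, 0, 0, 5], [0.0062, -0.0316, 0, 0, 5], [0.0083, -0.0421, 0, 0, 5], [0.0103, -0.0527, 0, 0, 5]]
  ]
}}

```text
clock: 27.95
eef_pos: [0.5656, 0.0392, 0.1227]
tool_rot: [-0.096, 0.995, 0.0, 0.001]
ft_force: [-0.6, 2.9, 5.1]
grip_width: 0.01
grasp_force: 61.9
```

```bash
python3 st.py
```

```text
27.95 [0.5656 0.0392 0.1227] [-0.61  2.94  5.11] [0.59  0.174 0.043] 0.01 61.891361474990845 101.05
```

Call:
{"op": "move_arm", "data": {
  "moves": [
    [[0.0001, -0.0005, 0, 0, 5], [0.0001, -0.0005, 0, 0, 5]]
  ]
}}

```text
clock: 28.2
eef_pos: [0.5657, 0.0386, 0.1227]
tool_rot: [-0.096, 0.995, -0.0, 0.001]
ft_force: [-0.6, 1.6, 5.2]
grip_width: 0.0103
grasp_force: 61.9
```

```bash
python3 st.py
```

```text
28.2 [0.5657 0.0386 0.1227] [-0.57  1.63  5.24] [0.491 0.177 0.049] 0.0103 61.91073775291443 101.02
```

Call:
{"op": "move_arm", "data": {
  "moves": [
    [[0.0001, -0.0005, 0, 0, 5], [0.0001, -0.0005, 0, 0, 5]]
  ]
}}

```text
clock: 28.45
eef_pos: [0.5657, 0.0386, 0.1227]
tool_rot: [-0.096, 0.995, 0.0, 0.001]
ft_force: [-0.9, 2.7, 6.0]
grip_width: 0.0101
grasp_force: 61.9
```

```bash
python3 st.py
```

```text
28.45 [0.5657 0.0386 0.1227] [-0.88  2.74  5.97] [0.663 0.188 0.07 ] 0.0101 61.924896240234375 101.05
```

Call:
{"op": "move_arm", "data": {
  "moves": [
    [[0.0001, -0.0006, 0, 0, 5], [0.0001, -0.0006, 0, 0, 5]]
  ]
}}

```text
clock: 28.7
eef_pos: [0.5657, 0.0386, 0.1227]
tool_rot: [-0.096, 0.995, 0.001, 0.001]
ft_force: [-1.0, 5.0, 5.1]
grip_width: 0.0101
grasp_force: 61.9
```

```bash
python3 st.py
```

```text
28.7 [0.5657 0.0386 0.1227] [-0.97  4.99  5.05] [1.013 0.238 0.057] 0.0101 61.93814814090729 101.07
```

The guard is at its closed stop: the force is rising with no motion. I'll ease back the command, release and retreat.

Call:
{"op": "move_arm", "data": {
  "moves": [
    [[-0.0001, 0.0006, 0, 0, 5], [-0.0001, 0.0006, 0, 0, 18], [-0.0001, 0.0006, 0, 0, 40], [-0.0001, 0.0006, 0, 0, 40], [-0.0001, 0.0006, 0, 0, 40]]
  ]
}}

```text
clock: 29.32
eef_pos: [0.565, 0.0388, 0.1218]
tool_rot: [-0.096, 0.995, -0.0, -0.0]
ft_force: [-0.0, -0.4, 1.3]
grip_width: 0.0342
grasp_force: 0.0
```

Call:
{"op": "move_arm", "data": {
  "moves": [
    [[0, 0, 0.03, 0, 40], [0, 0, 0.07, 0, 40], [0, 0, 0.11, 0, 40], [-0.05, 0, 0.12, 0, 40], [-0.1, 0, 0.12, 0, 40]]
  ]
}}

```text
clock: 29.95
eef_pos: [0.4651, 0.0391, 0.2432]
tool_rot: [-0.096, 0.995, -0.0, 0.001]
ft_force: [-0.3, 0.6, 0.9]
grip_width: 0.034
grasp_force: 0.0
```

Call:
{"op": "move_arm", "data": {
  "moves": [
    [[-0.04, -0.04, 0, 0, 40], [-0.08, -0.08, 0, 0, 40], [-0.11, -0.12, 0, 0, 40], [-0.11, -0.16, 0, 0, 40], [-0.11, -0.2, 0, 0, 40]]
  ]
}}

```text
clock: 30.58
eef_pos: [0.3547, -0.1622, 0.2426]
tool_rot: [-0.096, 0.995, -0.0, 0.001]
ft_force: [0.1, -0.1, -0.4]
grip_width: 0.0341
grasp_force: 0.0
```

```bash
python3 st.py
python3 - <<'E'
from h import *
from workcell import vision
t=vision.camera("top");s=vision.camera("scene")
b=max(blobs(s,(5,180,120),(20,255,255),(340,205,385,240),50),key=lambda b:b[0]);print(b[0],b[1])
A=cv2.resize(t["color"][160:280,195:345],(400,320),interpolation=2)
B=cv2.resize(s["color"][195:291,310:430],(400,320),interpolation=2)
cv2.imwrite("pics/k4.png",np.hstack([A,B])[:,:,::-1])
E
```

```text
30.575 [ 0.3547 -0.1622  0.2426] [ 0.1  -0.14 -0.44] [ 0.032 -0.036  0.031] 0.0341 0.0 101.06
209 [360.12440191 223.65550239]
```

View pics/k4.png

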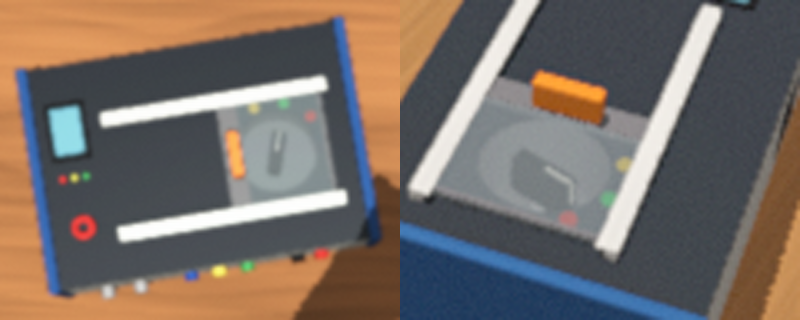

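The guard is shut over the well, the pointer is at the green dot, the red ring is undisturbed and the arm is clear.

```bash
python3 -c "
from workcell import job
print(job.job_done())"
```

```text
the job is handed in; nothing more can be done
None
```

The selector is locked out at the green dot, the guard is slid back to its closed stop, the arm is clear, and the job was handed in after about 31 s of the 72 s allowed.

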